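# Pop the red spool and trap it on the chute

## Robot

A 7-joint arm with a two-finger parallel gripper is mounted at the origin on the work surface. World frame = base frame: x ahead of the robot, y to its left, z up, the work surface at z = 0. Lengths are in m, angles in rad, forces in N, time in s.
With the tool pointing down it reaches from about 0.4 to 0.85 m from the base axis. Payload 4.5 kg.
Tool frame: the origin (TCP) lies at the very end of the fingers, on their centre line; the grasp point (between the pads) lies 19 mm behind it (ctrl.grasp_offset is the distance from the TCP to the grasp point, in m); z points along the fingers, y is the line along which they close (so a half turn about z gives the same grasp; the last joint's range is limited). The gripper opens to 88 mm and grips with 3 to 60 N. Pads are 18 mm wide; open, the fingers measure 123 mm over their backs; the gripper's body (75 mm by 187 mm) begins 45 mm behind the grasp point.
Start: joints at [-1.201, 0.689, -0.195, 1.565, 0.157, 0.902, -0.215], TCP at [0.206, 0.59, 0.239] pointing down, gripper open.
Joint ranges: [-3.01, 3.01], [-0.46, 2.08], [-1.47, 1.51], [0.13, 2.56], [-1, 4.14], [0.04, 2.09], [-2.66, 2.66]. Speed limits (rad/s): [2.57, 2.57, 3.14, 3.14, 3.14, 3.14, 3.14].

## Interface

Orientations are given as a unit quaternion [w, x, y, z].
In Python, from rig import monitor, imaging, ctrl gives the robot as it stands.
- The arm moves only by the shell command python3 -m jog 'ROWS'. ROWS is text: rows parted by semicolons, each of 5 numbers parted by spaces: the opening, from -1 (shut) to 1 (fully open), then the shift along the tool's x, y, z in mm, then the turn about the tool's z in units of 5 degrees (1.0 is 5 degrees). In form: gripper tx ty tz yaw; .... A call has 1 to 8 rows; each row is the pose to reach, as a shift and turn from the pose commanded when the call began, along the tool's axes at that moment; what a row does not reach only later rows make up. A row lasts 1/8 s, in which the tool goes at most 62.5 mm and 10.7 degrees, less where a joint would pass 70% of its speed; a pose out of reach is approached as far as the arm can. A call with a gripper value outside its range is refused whole. The fingers move at their own pace and stop on an object; the grip force is fixed at half the most. Time passes only in rows, so rows that repeat a pose let the fingers close. It gives the time, the measured TCP pose, the force, the opening and the grip force at its end, in the units of the state.
- monitor.sense(): the state, without advancing time (a new reading comes with each control period).
- imaging.get_image(name): name is "side" or "top"; returns the picture (400x640x3 uint8, red, green, blue); there is no depth.
- imaging.camera_info(name): a dict with "vertical_fov" (degrees; the focal length in pixels is half the picture's height over the tangent of half this angle, whatever the lens; pixels are square), "cx", "cy" (the principal point, pixels), "view" (4x4, takes a point from world to camera coordinates). Camera axes: x right, y down, z forward; pixel columns grow to the right and rows downward; lengths in m; the calibration is good to about 2 mm. A picture is of the moment at which its call begins. camera_info takes no time and is no camera call.
- ctrl.finish_job(): hands the job in; it is judged then, once.
The state is a dict: "clock": time; "joint_positions": joint angles; "qvel": joint speeds; "tau": joint torques, N m; "eef_pos": TCP position; "ee_rot": TCP orientation; "wrist_force": force on the tool from outside, world axes, zero at the start; "torque": the same for the moment, N m; "finger_gap": finger opening in m; "gripper_force": force on a finger pad.
Only numpy, scipy, OpenCV 4.12 (cv2) and the standard library are available. Lean on these libraries where they do the work, as an engineer would, in place of code of your own. Each camera call takes 0.05 s, during which the arm holds its last target. There are 200 camera calls.

## Task

Open the gripper's fingers along the dispenser that holds the red thread spool: push its black key down with one fingertip, so that the spool pops over the lip, and have the other finger standing in the chute to stop the spool before it rolls off the open end. Finish while holding it so: one finger keeping the key down, the red spool lying still on the chute against the other. Only touch the spool, do not lift it or squeeze it hard, and leave the blue spool and the other things on the table alone.

Things in the scene. Friction and masses are not known exactly. Their poses are not given: they have to be found in the camera images.
- dispenser_red: White and grey dispenser, fixed, loaded with the red spool; an identical one with the blue spool stands beside it, in either order. Foot 164 x 66 mm, 72 mm high. Origin on the table under it; own +x points uphill (chute to key), -x downhill, z up. On its centre line (y = 0): black key centred at x = +45 mm, then the spool's seat, then the lip, then the chute.
- lip_red (a point): Middle of the lip's top edge (dispenser x = +2 mm, z = 62 mm). From here an aluminium chute falls at 15 degrees to its open foot (x = -105 mm, z = 33 mm). It is 47 mm wide between side walls 5 mm thick, which stand 11 mm above its surface.
- key_red_top (a point): Centre of the top face of the key: black plastic, 26 mm long (dispenser x), 36 mm wide (y), top 70 mm above the table at rest (8 mm above the lip), 58 mm when fully down. The point moves with the key.
- key_red (a joint): Travel of that key: 0 at rest (up), 0.012 m fully down, at a hard stop. A spring pushes it up: 2 N at the start of the travel, 5 N at the end. It drives a brass lifter under the spool, which rises as much as the key sinks; the spool rolls over the lip at about 0.006 to 0.008 m.
- stop_red (a point): Point on the chute's surface, 88 mm downhill of the key's centre (dispenser x = -43 mm, z = 50 mm): a good place for the middle of the stopping finger, whose uphill face may stand 62 to 96 mm downhill of the key's centre to miss the seated spool and stop the popped one. With an upright tool and the key fully down, level fingertips are 8 mm above the chute here.
- spool_red: Red thread spool with white flanges: rigid cylinder, 28 mm diameter, 44 mm long, about 60 g, axis across the chute (its own y). Origin at its centre; it rolls, so only its position matters. At the start it lies in the seat, centre at dispenser x = +11.5 mm, z = 72 mm. Once over the lip it runs off the chute within about half a second.
- dispenser_blue: The other dispenser, the same in every way but loaded with the blue spool; not to be used.
- spool_blue: Blue thread spool, same size as the red one, in the seat of the other dispenser; leave it there. Origin at its centre.
- oil_bottle: White oil bottle with a red cap, 38 mm diameter, 90 mm high, standing. Origin under its centre.
- screwdriver: Screwdriver 150 mm long lying on the table. Origin at its middle, on the table.
- lint_brush: Brush 150 mm long lying on the table. Origin at its middle, on the table.
- bobbin: Steel bobbin, 25 mm diameter, 12 mm high, lying flat. Origin under its centre.
- pin_cup: Green open cup, 64 mm diameter at the rim, 50 mm high. Origin under its centre.
- wax_block: Yellow wax block, 50 x 35 x 20 mm. Origin under its centre.

How it is judged:
By the outcome, as a careful person would: the job done as asked, in the order asked, and still so for the second after the job is handed in, while the arm keeps its last pose, push and grip.
It also fails if it takes over 32 s, if anything falls off the work surface, if the arm or the gripper's body presses on something with over 40 N, if the wrist force passes 120 N, or if a joint passes its speed limit or range.

## Working session

There is one attempt and no reset: what is moved stays moved. The work goes in short steps, Python scripts to look and compute and a shell command to move; the robot and the scene stay as the last step left them, time stands still between calls to the robot, and variables do not carry over. Pictures are saved under pics/ and viewed, at most 10 in all, crops included, and the job is handed in when it is done.

```bash
mkdir -p pics; ls; python3 - <<'E'
from rig import monitor, imaging, ctrl
import cv2
for n in ("top","side"):
    cv2.imwrite(f"pics/{n}0.png",imaging.get_image(n)[:,:,::-1])
    print(imaging.camera_info(n))
s=monitor.sense();print(s["clock"],s["eef_pos"],s["ee_rot"],s["finger_gap"],s["wrist_force"],ctrl.grasp_offset)
E
```

```text
pics
{'vertical_fov': 56.71456855472057, 'cx': 321.22887060258586, 'cy': 201.10649983298634, 'view': array([[ 0.00868628, -0.9998937 , -0.01171051,  0.01207067],
       [-0.98344278, -0.00642231, -0.1811051 ,  0.58924237],
       [ 0.18101064,  0.01308975, -0.98339402,  1.05369666],
       [ 0.        ,  0.        ,  0.        ,  1.        ]])}
{'vertical_fov': 57.8856660643546, 'cx': 317.5030621321236, 'cy': 192.75882102556855, 'view': array([[ 0.90654917, -0.4218753 , -0.01377778, -0.52114901],
       [-0.32999066, -0.6879935 , -0.64635215,  0.2603982 ],
       [ 0.26320098,  0.59049655, -0.76291485,  0.90387347],
       [ 0.        ,  0.        ,  0.        ,  1.        ]])}
0.1 [0.20582174 0.58954876 0.23800204] [-7.56367633e-05  1.67100014e-01  9.85939608e-01 -8.18141953e-04] 0.08798035396439473 [ 0.66932399  0.09478324 -1.00184395] 0.0187
```

View pics/top0.png

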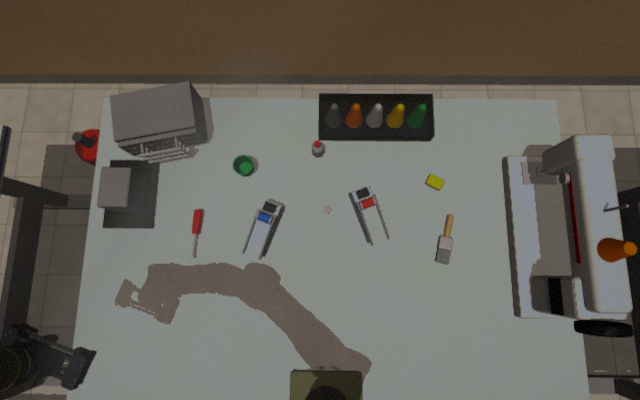

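View pics/side0.png

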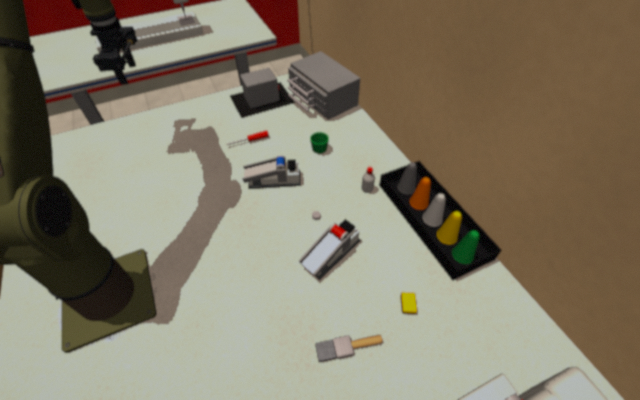

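The top view shows the red dispenser with its key near (363,192), the spool near (367,203) and the chute running down to about (380,240). In the side view the spool is near (338,231), the key near (347,226) and the chute foot near (312,270). I'll enlarge both.

```bash
cat > h.py <<'E'
import numpy as np, cv2
from rig import monitor, imaging, ctrl
def cam(n):
    i=imaging.camera_info(n);V=np.array(i["view"]);f=200/np.tan(np.radians(i["vertical_fov"]/2));return V,f,i["cx"],i["cy"]
def plane(n,p,z):
    V,f,cx,cy=cam(n);R,t=V[:3,:3],V[:3,3];o=-R.T@t
    d=R.T@np.array([(p[0]-cx)/f,(p[1]-cy)/f,1]);return o+d*(z-o[2])/d[2]
def proj(n,P):
    V,f,cx,cy=cam(n);c=V[:3,:3]@np.asarray(P)+V[:3,3];return np.array([f*c[0]/c[2]+cx,f*c[1]/c[2]+cy])
E
python3 - <<'E'
from h import *
a=cv2.imread("pics/top0.png");b=cv2.imread("pics/side0.png")
c=cv2.resize(a[175:255,335:405],None,fx=5.5,fy=5.5,interpolation=cv2.INTER_CUBIC)
d=cv2.resize(b[212:292,290:370],None,fx=5,fy=5,interpolation=cv2.INTER_CUBIC)
cv2.imwrite("pics/c0.png",np.hstack([c,cv2.copyMakeBorder(d,0,40,0,0,0)]))
for n,im,x0,x1,y0,y1 in(("top",a,335,405,180,255),("side",b,290,370,212,292)):
    s=im[y0:y1,x0:x1].astype(int)
    m=((s[...,2]>90)&(s[...,2]>2*s[...,1])&(s[...,2]>2*s[...,0]))
    k=(s.max(2)<60)
    for nm,q in(("red",m),("blk",k)):
        nn,l,st,ce=cv2.connectedComponentsWithStats(q.astype(np.uint8))
        for i in range(1,nn):
            if st[i,4]>8:
                c=ce[i]+[x0,y0];print(n,nm,st[i],c,plane(n,c,.08 if nm=="red" else .07)[:2])
E
```

```text
top red [26 18 13 10 90] [367.2        202.46666667] [ 0.5811727  -0.11765312]
top blk [21  8 13 11 91] [362.20879121 192.81318681] [ 0.61185676 -0.10445949]
top blk [19 23  5 10 21] [356.14285714 207.71428571] [ 0.567136   -0.08619306]
side red [ 41  13  14  13 111] [337.36036036 230.65765766] [ 0.5785474  -0.11535906]
side blk [51  9 13 12 91] [346.96703297 226.18681319] [ 0.6110028  -0.10765833]
side blk [ 26  28  43  39 248] [336.31854839 258.51209677] [ 0.54230644 -0.18152569]
```

View pics/c0.png

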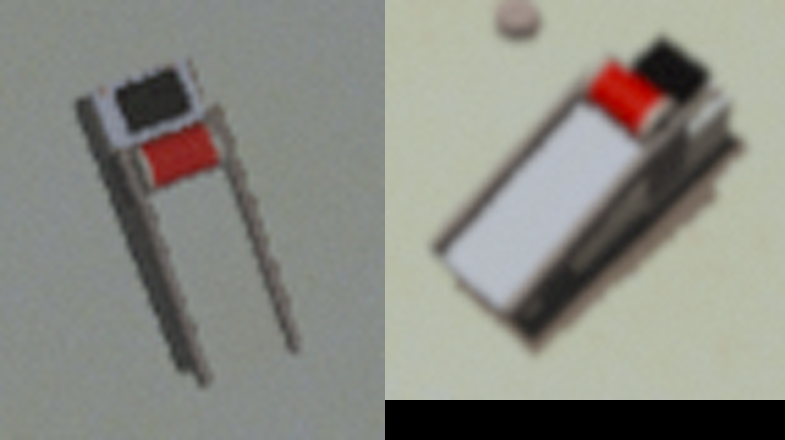

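The crop shows the key, spool and both walls clearly. The wall ends are at top pixels (372.3,245) and (388.8,238.6), and at side pixels (300.4,261.4) and about (316,274).

```bash
python3 - <<'E'
from h import *
e=[plane("top",p,.044)[:2] for p in((372.3,245),(388.8,238.6))]
g=[plane("side",p,.038)[:2] for p in((300.4,261.4),(316,274))]
print(e,g,np.linalg.norm(e[0]-e[1]),np.linalg.norm(g[0]-g[1]))
key=np.array([.6115,-.106])
for f in(sum(e)/2,sum(g)/2):
    d=key-f;print(f,np.linalg.norm(d),np.degrees(np.arctan2(d[1],d[0])))
s=monitor.sense();w,x,y,z=s["ee_rot"]
from scipy.spatial.transform import Rotation as R
print(R.from_quat([x,y,z,w]).as_matrix().round(3))
E
```

```text
[array([ 0.46041159, -0.13496387]), array([ 0.47961776, -0.18394401])] [array([ 0.46530344, -0.13374004]), array([ 0.48632528, -0.18269651])] 0.052611126158771 0.05327901343354699
[ 0.47001468 -0.15945394] 0.1512462236215618 20.69684321064704
[ 0.47581436 -0.15821827] 0.14538686748109989 21.0490935331793
[[-0.944  0.33  -0.   ]
 [ 0.33   0.944 -0.002]
 [-0.    -0.002 -1.   ]]
```

```bash
python3 -m jog '0.64 -60 -55 0 1; 0.64 -120 -115 0 2; 0.64 -180 -172 0 3; 0.64 -240 -229 0 4; 0.64 -300 -286 0 5; 0.64 -360 -343 0 6; 0.64 -420 -400 0 7; 0.64 -480 -457 0 8'; python3 - <<'E'
from h import *
s=monitor.sense();w,x,y,z=s["ee_rot"]
from scipy.spatial.transform import Rotation as R
M=R.from_quat([x,y,z,w]).as_matrix();p=s["eef_pos"];print(s["clock"],p,s["finger_gap"],M.round(3))
print(M.T@(np.array([.5704,-.1216,.239])-p)*1000, 'yaw', (np.degrees(np.arctan2(M[1,1],M[0,1]))-20.8)/5)
E
```

```text
clock: 1.1
eef_pos: [0.4347, 0.1435, 0.2387]
ee_rot: [-0.0, 0.495, 0.869, 0.0]
wrist_force: [0.9, 0.0, 0.4]
finger_gap: 0.0722
gripper_force: 0.0
1.1 [0.43472081 0.14346037 0.23865297] 0.07219258064165576 [[-0.509  0.861  0.   ]
 [ 0.861  0.509  0.   ]
 [ 0.     0.    -1.   ]]
[-297.20833547  -18.24875874   -0.38995246] yaw 1.9641201823822563
```

```bash
python3 -m jog '0.64 -40 -3 0 0.5; 0.64 -90 -6 0 1; 0.64 -140 -9 0 1.5; 0.64 -190 -12 0 2; 0.64 -240 -15 0 2; 0.64 -280 -18 0 2; 0.64 -280 -18 0 2; 0.64 -280 -18 0 2'; cat > m.py <<'E'
from h import *
from scipy.spatial.transform import Rotation as R
import sys
s=monitor.sense();w,x,y,z=s["ee_rot"]
M=R.from_quat([x,y,z,w]).as_matrix();p=s["eef_pos"];print(s["clock"],p,s["finger_gap"],s["wrist_force"])
print(M.T@(np.array([.5704,-.1216,.1])-p)*1000, 'yaw', (np.degrees(np.arctan2(M[1,1],M[0,1]))-20.8)/5)
E
python3 m.py
```

```text
clock: 2.1
eef_pos: [0.5612, -0.1035, 0.2382]
ee_rot: [-0.001, 0.568, 0.823, 0.0]
wrist_force: [0.4, 0.9, 1.5]
finger_gap: 0.0724
gripper_force: 0.0
2.1 [ 0.56121331 -0.10347912  0.23824829] 0.0724001238463539 [0.3517104  0.89823216 1.46176501]
[-20.42938047   2.26768307 138.21306121] yaw 0.0009232989311279028
```

```bash
python3 -m jog '0.64 -20 2 20 0; 0.64 -20 2 60 0; 0.64 -20 2 100 0; 0.64 -20 2 135 0; 0.64 -20 2 138 0; 0.64 -20 2 138 0'; python3 m.py; python3 - <<'E'
from h import *
a=imaging.get_image("top")[:,:,::-1];b=imaging.get_image("side")[:,:,::-1]
c=cv2.resize(a[175:255,330:400],None,fx=5.5,fy=5.5,interpolation=cv2.INTER_CUBIC)
d=cv2.resize(b[205:285,290:370],None,fx=5,fy=5.5,interpolation=cv2.INTER_CUBIC)
cv2.imwrite("pics/c1.png",np.hstack([c,d]))
E
```

```text
clock: 2.85
eef_pos: [0.5713, -0.1215, 0.1016]
ee_rot: [0.0, 0.568, 0.823, 0.0]
wrist_force: [0.5, -0.3, 0.0]
finger_gap: 0.0724
gripper_force: 0.0
2.85 [ 0.57125518 -0.12151577  0.10158383] 0.07240535503085158 [ 0.45357241 -0.33510101  0.03762086]
[ 0.22536366 -0.83072616  1.58305226] yaw 0.008461622809018365
```

View pics/c1.png

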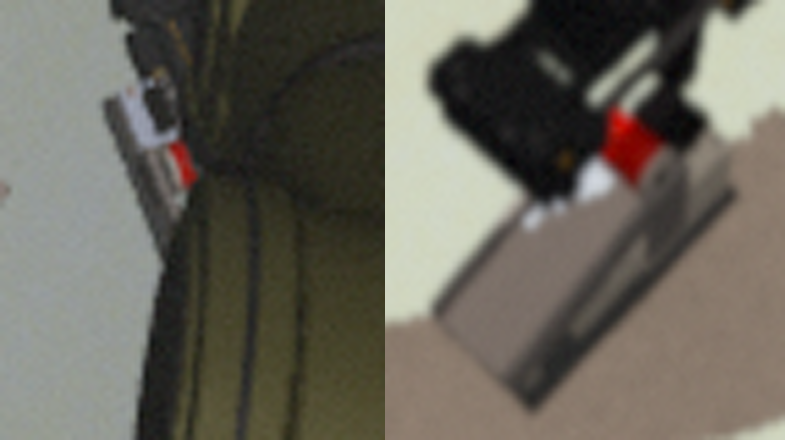

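The dispenser hasn't been disturbed: the red spool is still seated in the side crop at (632,145), and the gripper is lined up along the chute. Next I'll descend to just above the key.

```bash
python3 -m jog '0.64 0 0 12 0; 0.64 0 0 24 0; 0.64 0 0 28 0; 0.64 0 0 28 0; 0.64 0 0 28 0'; python3 m.py
```

```text
clock: 3.58
eef_pos: [0.571, -0.1226, 0.0728]
ee_rot: [0.0, 0.568, 0.823, 0.0]
wrist_force: [0.3, -0.4, 0.4]
finger_gap: 0.0725
gripper_force: 0.0
3.575 [ 0.57096602 -0.12258161  0.07279039] 0.07254083687000895 [ 0.28654674 -0.35088634  0.43576766]
[  1.11739694  -0.17346817 -27.20971162] yaw -0.008032514943976565
```

```bash
python3 -m jog '0.64 1 0 4 0; 0.64 1 0 8 0; 0.64 1 0 12 0; 0.64 1 0 14 0; 0.64 1 0 14 0; 0.64 1 0 14 0; 0.64 1 0 14 0; 0.64 1 0 14 0'; python3 m.py; python3 - <<'E'
from h import *
b=imaging.get_image("side")[:,:,::-1]
cv2.imwrite("pics/c2.png",cv2.resize(b[205:285,290:370],None,fx=7,fy=7,interpolation=cv2.INTER_CUBIC))
E
```

```text
clock: 4.58
eef_pos: [0.5711, -0.122, 0.0589]
ee_rot: [0.001, 0.568, 0.823, 0.0]
wrist_force: [1.9, -3.3, 5.3]
finger_gap: 0.0726
gripper_force: 2.5
4.575 [ 0.57111497 -0.12202624  0.05894388] 0.07260815249299148 [ 1.91469456 -3.30098062  5.27361252]
[  0.61288489  -0.46810762 -41.05731057] yaw -0.012032955873366547
```

View pics/c2.png

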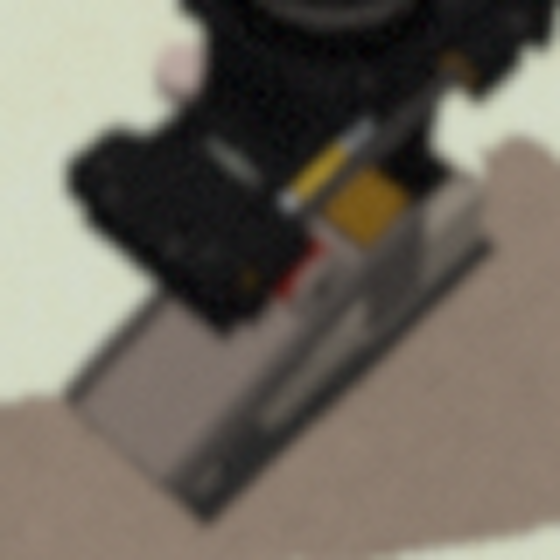

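The spool has popped and red now shows at (298,270) beside the stopping finger, with brass visible at the seat. I'll press about 1 mm deeper, ease the small sideways drag, and check that everything is still.

```bash
python3 -m jog '0.64 -0.5 0 0.5 0; 0.64 -0.5 0 1 0; 0.64 -0.5 0 1 0; 0.64 -0.5 0 1 0; 0.64 -0.5 0 1 0; 0.64 -0.5 0 1 0'; python3 - <<'E'
from h import *
def red(n,im,x0=290,x1=410,y0=180,y1=292):
    s=im[y0:y1,x0:x1].astype(int);m=(s[...,0]>80)&(s[...,0]>1.8*s[...,1])&(s[...,0]>1.8*s[...,2])
    q=np.argwhere(m);return len(q),(q.mean(0)[::-1]+[x0,y0]) if len(q) else None
for i in range(4): 
    b=imaging.get_image("side");r=red("side",b);print(r,plane("side",r[1],.078)[:2]);
    print(monitor.sense()["gripper_force"])
K=np.array([.6115,-.106]);u=np.array([.935,.355])
print("downhill of key",(K-plane("side",r[1],.078)[:2])@u)
cv2.imwrite("pics/t3.png",imaging.get_image("top")[:,:,::-1]); cv2.imwrite("pics/s3.png",b[:,:,::-1])
E
python3 m.py
```

```text
clock: 5.38
eef_pos: [0.571, -0.122, 0.0584]
ee_rot: [0.0, 0.568, 0.823, 0.0]
wrist_force: [1.5, -2.0, 9.4]
finger_gap: 0.0721
gripper_force: 5.2
(8, array([361.   , 227.625])) [ 0.63859055 -0.13202983]
5.218356668483466
(6, array([369.83333333, 223.33333333])) [ 0.66600548 -0.13008867]
5.218718255055137
(8, array([361.   , 227.625])) [ 0.63859055 -0.13202983]
5.218699715333059
(9, array([357.55555556, 229.77777778])) [ 0.62730775 -0.13408118]
5.21866895025596
downhill of key -0.004811428162979355
5.625 [ 0.57097182 -0.12204963  0.05838481] 0.07225873993458995 [ 0.87250906 -2.18106689 10.35045858]
[  0.60974868  -0.33946026 -41.61569351] yaw -0.006137987552954627
```

View pics/s3.png

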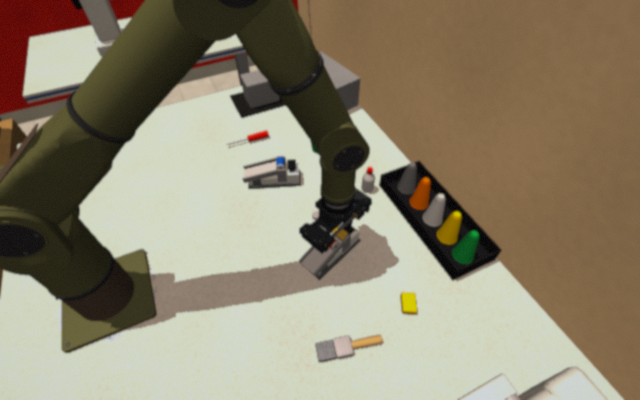

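```bash
python3 - <<'E'
import cv2,numpy as np
b=cv2.imread("pics/s3.png");a=cv2.imread("pics/t3.png")
d=cv2.resize(b[215:275,300:360],None,fx=9,fy=9,interpolation=cv2.INTER_CUBIC)
cv2.imwrite("pics/c3.png",cv2.convertScaleAbs(d,alpha=1.6))
K=np.array([.6115,-.106]);u=np.array([.935,.355])
from h import proj
for r in (33.5,55,65,79): print(r,proj("side",[*(K-r*u/1000),.072]), proj("side",[*(K-r*u/1000+.022*np.array([.355,-.935])),.072]))
E
```

```text
33.5 [338.28397917 232.92692818] [344.69304851 237.90715634]
55 [332.62086416 238.01436308] [339.0361275  243.10436895]
65 [329.94565358 240.41762694] [336.3633853  245.55991136]
79 [326.15540824 243.82257746] [332.57613432 249.03939226]
```

View pics/c3.png

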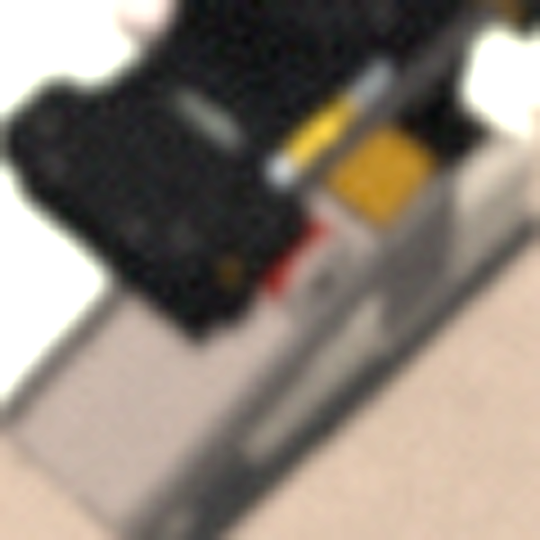

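The spool's red and its flange are at about (333,244)–(336,247), the same place as in the earlier picture. That is about 65 mm downhill of the key, where it should rest against the stopping finger. The key is at its hard stop.

```bash
python3 -c "
from rig import ctrl
print(ctrl.finish_job())"
```

```text
the job is handed in; nothing more can be done
None
```

The job is handed in: one fingertip holds the red dispenser's key down at its stop, and the popped red spool lies still on the chute against the other finger, with nothing else on the table touched.

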